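# Hang the sample tray on the slotted rack stand

## Task

Pick up the blue sample tray by its white divider, hook the two steel tabs at its back through the two slots of the white rack panel, and push it down gently until it snaps past the red roller catch and hangs fully home, level and flush on the panel. Never force it: shoving hard against the stand bends the tabs. Then let go and leave the other things on the bench where they are.

Things in the scene. Friction and masses are not known exactly. Their poses are not given: they have to be found in the camera images.
- tray: Blue steel tray, 130 x 130 mm, 0.35 kg, on the bench, origin at the centre of its underside, z up, back at +x. Floor 4 thick; front and side walls 25 high. Back wall: two plates, |y| 20 to 65, 62 high, outer face at x = 65; between them open but for a round bar 8 thick along y, axis x = 58, z = 58, that rides over the roller catch. Two L-shaped steel tabs point back.
- tray_grip (a point): On the tray, in its upright white divider (the grip): 10 mm thick along x, 100 wide along y, at tray x = 0, y = 0, from the tray floor up to tray z = 75 mm. This point is at z = 58. Pinch from above, fingers closing along tray x; 56 mm of free room in front of it and 55 behind.
- tab_left (a point): On the tray, at the hook end (x = 78), mid-height of the left (+y) tab, tray y = +45; the right tab is at y = -45. Each is 6 mm thick in y: neck z = 50 to 56, from x = 65 back to 78; downturned hook x = 72 to 78, z = 30 to 56. So the hook is 26 mm tall, reaches 13 behind the back wall, with a 7 mm throat for the 5 mm panel.
- stand: Fixed rack stand: grey base 120 x 190 x 20 mm, two 225 mm posts at y = -81 and +81, between them the white slotted panel, 5 thick, 140 wide, z about 40 to 205, front at x = -30, looking to -x. Origin: centre of the base's underside, z up. The panel is clamped firmly, up to 8 mm below or above nominal height, different each time: NOT in the measured poses; find it by touch or sight.
- slot_left (a point): On the stand: middle of the left (+y) blue-rimmed slot in the panel's front face, if the panel is at nominal height (stand x = -30, y = 45, z = 149.5 mm); the right slot is at y = -45. Slots are 10 mm wide, 29 high, open behind; they and the catch shift with the panel, by up to 8 mm down or up.
- seat (a point): On the stand (x = -95, y = 0, z = 85 mm), axes parallel to its: the pose of the tray (its origin and axes) hung fully home with the panel at nominal height; true home is up to 8 mm lower or higher. The tabs enter with the tray 20 to 23 mm above true home; pushed down, the necks come to rest on the slots' lower edges; let go, its front sags some 0.05 rad.
- catch (a joint): Spring roller in mid-panel: red, 12 mm thick, 20 long, 7 proud of the panel, axis 150 mm above the bench at nominal height. Value: how far it is pushed in, m (0 = out, at most 0.009). Going down, the tray's bar pushes it in about 4 mm (some 10 N downwards, tray weight included); then it springs out over the bar and holds the tray. Home, it may stay up to 2 mm in.
- kit_box: Bystander: cardboard box 120 x 110 x 55 mm, loose, origin at the centre of its underside.
- reagent: Bystander: amber bottle, 60 mm wide, 150 mm tall, loose, origin at its underside.
- tube_rack: Bystander: white rack of capped tubes 70 x 160 x 89 mm, loose, origin at its underside.
- cap_tub: Bystander: blue open tub of orange caps, 80 x 100 x 45 mm, loose, origin at its underside.
- meter: Bystander: white hand meter 110 x 150 x 35 mm, loose, origin at its underside.
- pipette: Bystander: white pipette lying down, 230 mm long (x -120 to 110), 23 mm high, loose, origin underneath its middle.

How it is judged:
By the outcome, as a careful person would: the job done as asked, in the order asked, and still so for the second after the job is handed in, with the robot touching nothing.
It also fails if it takes over 64 s, if anything falls off the work surface, if the arm or the gripper's body presses on something with over 40 N, if the wrist force passes 120 N, or if a joint passes its speed limit or range.

## Robot

A 6-joint arm with a two-finger parallel gripper is mounted at the origin on the work surface. World frame = base frame: x ahead of the robot, y to its left, z up, the work surface at z = 0. Lengths are in m, angles in rad, forces in N, time in s.
With the tool pointing down it reaches from about 0.375 to 0.825 m from the base axis. Payload 5.5 kg.
Tool frame: the origin (TCP) lies at the very end of the fingers, on their centre line; the grasp point (between the pads) lies 19 mm behind it (hold_point_z is the distance from the TCP to the grasp point, in m); z points along the fingers, y is the line along which they close (so a half turn about z gives the same grasp; the last joint's range is limited). The gripper opens to 85 mm and grips with 20 to 120 N. Pads are 22 mm wide; open, the fingers measure 114 mm over their backs; the gripper's body (76 mm by 85 mm) begins 54 mm behind the grasp point. The pads swing forward as they close: fully open they stand 13 mm farther back than shut.
Start: joints at [1.296, 0.314, -0.047, 1.21, 0, 1.571], TCP at [0.163, 0.577, 0.231] pointing down, gripper open.
Joint ranges: [-2.67, 2.67], [-0.69, 1.73], [-1.03, 1.25], [-2.08, 2.16], [-1.42, 1.45], [-3.14, 3.14]. Speed limits (rad/s): [2.39, 2.39, 3.01, 3.14, 3.14, 3.14].

## Interface

Orientations are given as a unit quaternion [x, y, z, w].
In Python, from cell import * gives the robot as it stands. The module is installed in compiled form; this text tells all that it offers.
- The arm moves only by the tool send_rows, never from a script. Its argument "steps" is a list that holds one entry, the list of rows, each a list of 5 numbers: the opening, from 0 (shut) to 1 (fully open), then the shift along the tool's x, y, z in cm, then the turn about the tool's z in rad. In form: [[[gripper, tx, ty, tz, yaw], ...]]. A call has 1 to 5 rows; each row shifts and turns the commanded pose from where the row before left it, along the tool's axes as they then stand; what a row does not reach is not made up. A row lasts 1/10 s, in which the tool goes at most 50 mm and 8.59 degrees, less where a joint would pass 70% of its speed; a pose out of reach is approached as far as the arm can. A call with a gripper value outside its range is refused whole. The fingers move at their own pace and stop on an object; "grip_force" is the grip in N (left out, the last holds). Time passes only in rows, so rows that do not move let the fingers close. It gives the time, the measured TCP pose, the force, the opening and the grip force at its end, in the units of the state.
- state(): the state, without advancing time (a new reading comes with each control period).
- camera(name): name is "side" or "top"; returns (picture, depth): 420x560x3 uint8, red, green, blue; 420x560 float32, m along the optical axis (not along the pixel's ray), 0 where there is no reading.
- camera_model(name): a dict with "mtx" (3x3 intrinsics, pixels), "R" (3x3) and "t" (3): a world point X has camera coordinates R X + t. Camera axes: x right, y down, z forward; pixel columns grow to the right and rows downward; lengths in m; the calibration is good to about 2 mm. A picture is of the moment at which its call begins. camera_model takes no time and is no camera call.
- close_job(): hands the job in; it is judged then, once.
The state is a dict: "clock": time; "q": joint angles; "joint_velocities": joint speeds; "joint_torque": joint torques, N m; "ee_pos": TCP position; "tcp_rot": TCP orientation; "contact_force": force on the tool from outside, world axes, zero at the start; "moment": the same for the moment, N m; "width": opening from 0.0 (shut) to 1.0 (fully open); "grip_force": force on a finger pad.
Only numpy, scipy, OpenCV 4.12 (cv2) and the standard library are available. Lean on these libraries where they do the work, as an engineer would, in place of code of your own. Each camera call takes 0.05 s, during which the arm holds its last target. There are 200 camera calls.

## Working session

There is one attempt and no reset: what is moved stays moved. The work goes in short steps, Python scripts to look and compute and a tool call to move; the robot and the scene stay as the last step left them, time stands still between calls to the robot, and variables do not carry over. Pictures are saved under pics/ and viewed, at most 10 in all, crops included, and the job is handed in when it is done.

Besides the shell and the picture viewer there is one more tool, called after "Request:" in YAML: its name, and indented under it one key for each argument. send_rows: Moves the arm, as the interface text tells. Its arguments: {"type":"object","properties":{"steps":{"type":"array"},"grip_force":{"type":"number"}},"required":["steps"]}

```bash
mkdir -p pics; cat > h.py <<'E'
from cell import *
import numpy as np, cv2
def world(name, depth, mask=None):
    m=camera_model(name); K=np.array(m["mtx"]);R=np.array(m["R"]);t=np.array(m["t"])
    v,u=np.mgrid[0:depth.shape[0],0:depth.shape[1]]
    c=np.stack([(u-K[0,2])/K[0,0]*depth,(v-K[1,2])/K[1,1]*depth,depth],-1)
    return (c-t)@R
def snap(tag):
    for n in("side","top"):
        p,d=camera(n); cv2.imwrite(f"pics/{tag}_{n}.png",p[:,:,::-1]); np.save(f"{tag}_{n}.npy",d); np.save(f"{tag}_{n}_p.npy",p)
E
python3 - <<'E'
from h import *
snap("a"); 
for n in("side","top"):
    m=camera_model(n); R=np.array(m["R"]); print(n,m["mtx"],(-R.T@np.array(m["t"])).round(3),R.round(3))
s=state(); print(s)
E
```

```text
side [[417.56921247   0.         275.10822338]
 [  0.         417.56921247 207.72933718]
 [  0.           0.           1.        ]] [-0.007 -0.589  0.968] [[ 0.694 -0.72  -0.002]
 [-0.514 -0.495 -0.701]
 [ 0.504  0.487 -0.713]]
top [[408.28867976   0.         273.99157875]
 [  0.         408.28867976 214.30176089]
 [  0.           0.           1.        ]] [ 0.505 -0.012  1.192] [[ 0.018 -1.     0.004]
 [-0.994 -0.018 -0.104]
 [ 0.104 -0.002 -0.995]]
{'clock': 0.1, 'q': array([ 1.29597196e+00,  3.14146939e-01, -4.79557815e-02,  1.21018859e+00,
        2.16517812e-05,  1.57078984e+00]), 'joint_velocities': array([ 0.00038249, -0.00023924,  0.00333795,  0.00057988,  0.00032285,
        0.0004139 ]), 'joint_torque': array([-1.05046297e-04, -5.40768349e+01,  3.40541303e+01,  1.12066543e-02,
       -8.73914871e-06,  8.56399538e-06]), 'ee_pos': array([0.1626835 , 0.57700212, 0.23053601]), 'tcp_rot': array([ 1.36976910e-01,  9.90573959e-01, -7.38963318e-04, -1.13117892e-04]), 'contact_force': array([ 1.36525128,  0.19561148, -0.18470418]), 'moment': array([-0.04585298, -0.03010828,  0.04863307]), 'grip_force': 0.0, 'width': 1.0002247986570554}
```

View pics/a_top.png

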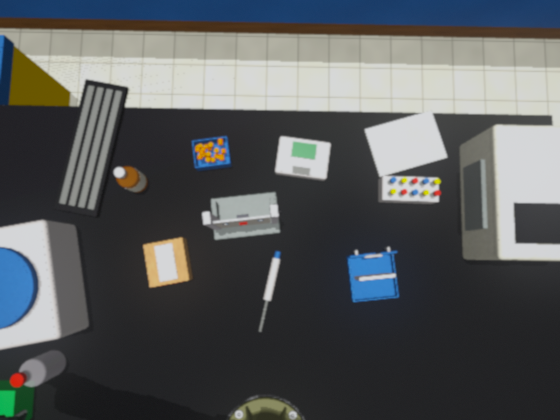

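View pics/a_side.png

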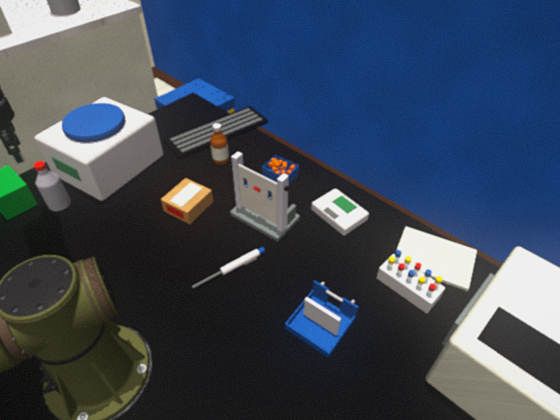

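The top view shows the tray at about (373,276), the stand at (243,215), the pipette at (270,290) and the kit box at (166,262). The side view shows the stand panel at about (260,195) with both slots and the red catch, and the tray at (322,315).

```bash
cat > m.py <<'E'
from h import *
def rect(P): 
    r=cv2.minAreaRect(P[:,:2].astype(np.float32)*1000); return np.round(r[0],1),np.round(r[1],1),round(r[2],2)
def line(P):
    c=P.mean(0); d=np.linalg.svd(P[:,:2]-c[:2],full_matrices=False)[2][0]; return c.round(4), round(float(np.degrees(np.arctan2(d[1],d[0]))),2)
E
python3 - <<'E'
from m import *
for n in("top","side"):
    p=np.load(f"a_{n}_p.npy").astype(int); d=np.load(f"a_{n}.npy"); W=world(n,d); ok=d>0
    r,g,b=p[...,0],p[...,1],p[...,2]
    print(n,"bench z",np.median(W[...,2][ok&(p.sum(-1)<60)]))
    near=ok&(W[...,0]>.2)&(W[...,0]<.55)&(W[...,1]<-.12)&(W[...,1]>-.45)&(W[...,2]>.01)&(W[...,2]<.12)
    blue=near&(b>r+40); wh=near&(abs(r-b)<40)&(r>90)
    print("blue",blue.sum(),rect(W[blue])); 
    lowb=blue&(W[...,2]<.035); print("low",rect(W[lowb]))
    t=near&(W[...,2]>.068)&(W[...,2]<.085); print("divtop",t.sum(),line(W[t]),rect(W[t]))
    t=near&(W[...,2]>.05)&(W[...,2]<.068)&(W[...,0]>.35);print("backtop",t.sum(),line(W[t]),rect(W[t]))
    st=ok&(W[...,0]>.38)&(W[...,0]<.65)&(W[...,1]<.25)&(W[...,1]>-.06)&(W[...,2]>.012)&(W[...,2]<.27)
    base=st&(W[...,2]<.028); print("base",base.sum(),rect(W[base]))
    po=st&(W[...,2]>.215); print("posts",po.sum(),line(W[po]),rect(W[po]))
    pa=st&(W[...,2]>.17)&(W[...,2]<.215); print("paneltop",pa.sum(),line(W[pa]),rect(W[pa]),np.percentile(W[pa][:,2],[50,90,98]))
    red=st&(r>g+50)&(r>b+50); print("red",red.sum(),W[red].mean(0).round(4), np.argwhere(red).mean(0))
    bl=st&(b>r+30)&(W[...,2]>.09); print("blue slots",bl.sum(), W[bl][:8].round(3))
p=cv2.imread("pics/a_side.png")[140:250,220:310]; a=cv2.resize(p,None,fx=5,fy=5,interpolation=cv2.INTER_CUBIC)
p=cv2.imread("pics/a_top.png")[235:310,335:410]; b=cv2.resize(p,(350,350),interpolation=cv2.INTER_CUBIC)
o=np.zeros((550,800,3),np.uint8); o[:550,:450]=a; o[:350,450:]=b; cv2.imwrite("pics/b.png",o)
E
```

```text
top bench z nan
blue 406 (array([ 455.8, -295.9]), array([130.1, 130.9]), 6.66)
low (array([ 455.7, -295.8]), array([130. , 130.8]), 6.66)
divtop 144 (array([ 0.4557, -0.2945,  0.074 ]), -83.36) (array([ 455.6, -295.2]), array([10. , 98.9]), 6.69)
backtop 150 (array([ 0.5112, -0.2897,  0.0602]), 102.55) (array([ 496.6, -293.1]), array([ 76. , 129.6]), 10.97)
base 1681 (array([535.4, 102.6]), array([279.2, 263.1]), 77.91)
posts 197 (array([0.6043, 0.0698, 0.2242]), -82.81) (array([604.7,  67.9]), array([ 30.4, 179.5]), 7.52)
paneltop 266 (array([0.5958, 0.0708, 0.1959]), -83.43) (array([603.7,  67.8]), array([ 27.8, 195.3]), 7.26) [0.19971342 0.20409276 0.21227765]
red 28 [0.5903 0.0643 0.1496] [222.82142857 243.03571429]
blue slots 0 []
side bench z -0.00101782115966183
blue 860 (array([ 463.7, -296.9]), array([145.4, 130.8]), 7.05)
low (array([ 456.2, -297.8]), array([130.2, 130.7]), 7.11)
divtop 184 (array([ 0.4573, -0.2985,  0.0733]), -82.97) (array([ 457.7, -297.8]), array([ 11.7, 100. ]), 7.21)
backtop 373 (array([ 0.4921, -0.2964,  0.0587]), -87.77) (array([ 493.6, -294. ]), array([ 85.5, 129.2]), 7.46)
base 1131 (array([520.7, 105.4]), array([279.3, 268.7]), 87.62)
posts 140 (array([0.6054, 0.0603, 0.222 ]), -82.57) (array([606.2,  66.9]), array([ 33.2, 181.8]), 7.08)
paneltop 604 (array([0.5985, 0.0585, 0.1905]), -82.15) (array([606.5,  65.9]), array([ 33.4, 195.7]), 7.49) [0.1908053  0.20456992 0.21233752]
red 244 [0.4918 0.2165 0.0633] [201.05327869 200.62704918]
blue slots 19 [[ 0.632 -0.019  0.224]
 [ 0.593  0.116  0.132]
 [ 0.59   0.114  0.131]
 [ 0.591  0.11   0.132]
 [ 0.59   0.114  0.127]
 [ 0.589  0.109  0.13 ]
 [ 0.605  0.028  0.153]
 [ 0.603  0.026  0.151]]
  return _methods._mean(a, axis=axis, dtype=dtype,
  ret = ret.dtype.type(ret / rcount)
```

View pics/b.png

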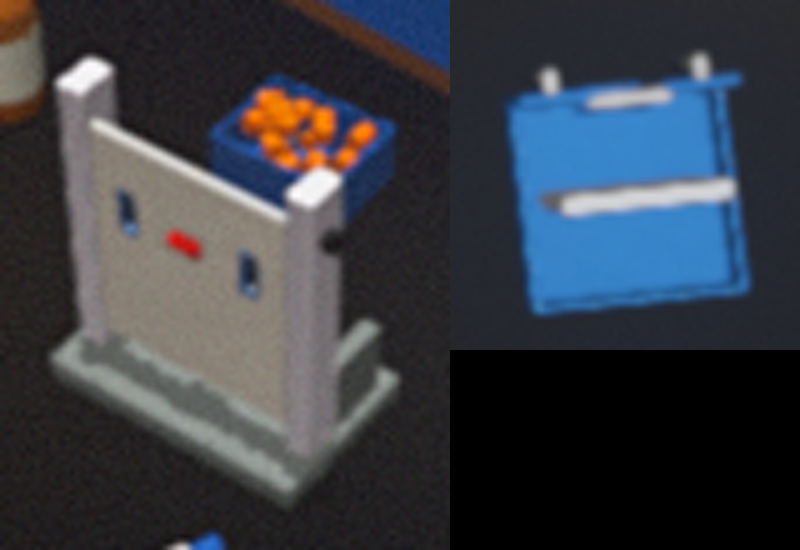

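```bash
cat > st.py <<'E'
from m import *
def ray(n,uv):
    m=camera_model(n); K=np.array(m["mtx"]);R=np.array(m["R"]);t=np.array(m["t"])
    return -R.T@t, R.T@np.linalg.inv(K)@np.array([uv[0],uv[1],1.])
def hit(n,uv,pt,nrm):
    o,d=ray(n,uv); return o+d*((pt-o)@nrm)/(d@nrm)
if __name__=="__main__":
    n="side"; p=np.load("a_side_p.npy").astype(int); d=np.load("a_side.npy"); W=world(n,d)
    r,g,b=p[...,0],p[...,1],p[...,2]
    box=np.zeros(d.shape,bool); box[160:235,235:282]=1
    s=box&(W[...,2]>.06)&(W[...,2]<.195)&(abs(W[...,0]-.59)<.04)&(abs(W[...,1]-.065)<.06)
    P=W[s]
    for _ in range(6):
        c=P.mean(0); nr=np.linalg.svd(P-c,full_matrices=False)[2][2]; e=(P-c)@nr; P=P[abs(e)<max(2*e.std(),.001)]
    if nr[0]>0:nr=-nr
    print("plane",len(P),c.round(4),nr.round(4),"yaw",np.degrees(np.arctan2(nr[1],nr[0])+0)%360-180, e.std())
    yaw=np.radians(7.2); nv=np.array([-np.cos(yaw),-np.sin(yaw),0]); ay=np.array([-np.sin(yaw),np.cos(yaw),0])
    red=box&(r>g+60)&(r>b+60); uv=np.argwhere(red).mean(0)[::-1]; 
    w=(r-np.maximum(g,b)).clip(0)*box; V,U=np.mgrid[0:420,0:560]; uvw=np.array([(w*U).sum(),(w*V).sum()])/w.sum()
    print("red uv",uv,uvw,"on proud plane",hit(n,uv,c+nv*.006,nv).round(4))
    bl=box&(b>r+12)&(b>g); k,L,S,C=cv2.connectedComponentsWithStats(bl.astype(np.uint8))
    for i in range(1,k):
        if S[i,4]>5: H=hit(n,C[i],c,nv); print("slot",S[i],C[i].round(2),H.round(4),"lat",round(H@ay,4))
    # panel top via row scan, base
    for n in("side","top"):
        p=np.load(f"a_{n}_p.npy").astype(int); d=np.load(f"a_{n}.npy"); W=world(n,d)
        q=(W-[.6,.067,0]); X=-(q@nv); Y=q@ay
        po=(d>0)&(W[...,2]>.216)&(abs(X)<.08)&(abs(Y)<.12)
        for sg in(-1,1):
            z=po&(Y*sg>0); print(n,"post",sg,rect(W[z]),np.median(W[z][:,2]),X[z].min().round(4),X[z].max().round(4),Y[z].min().round(4),Y[z].max().round(4))
        pt=(d>0)&(abs(Y)<.06)&(abs(X)<.03)&(W[...,2]>.19); print("top",pt.sum(),np.percentile(W[pt][:,2],[50,80,95]),"X",np.percentile(X[pt],[5,50,95]))
        ba=(d>0)&(W[...,2]>.013)&(W[...,2]<.027)&(abs(X)<.12)&(abs(Y)<.105); print("base",rect(W[ba]),X[ba].min(),X[ba].max(),Y[ba].min(),Y[ba].max())
E
python3 st.py
```

```text
plane 903 [0.5957 0.064  0.1303] [-0.992  -0.1264  0.0024] yaw 7.259822510338267 0.001059203024153742
red uv [272.41290323 169.32903226] [265.17750699 180.91081246] on proud plane [0.597  0.0058 0.2509]
slot [261 160  20  23 203] [268.89 171.88] [0.6008 0.0231 0.2294] lat -0.0524
slot [243 178   5   9  23] [244.91 182.61] [0.5895 0.1128 0.1416] lat 0.038
slot [268 190   4  10  26] [269.04 194.65] [0.6007 0.0239 0.1436] lat -0.0516
side post -1 (array([615.4, -14.2]), array([31.2, 19.6]), 9.33) 0.2233095183174243 -0.0106 0.021 -0.0919 -0.0723
side post 1 (array([597.2, 147.3]), array([31.8, 19.7]), 4.17) 0.22281171313026707 -0.0086 0.023 0.0697 0.09
top 141 [0.19806757 0.20091924 0.20234664] X [-0.00668049 -0.0042969  -0.00049526]
base (array([591.8,  62.6]), array([204.5, 191.9]), 0.43) -0.11991352785084027 0.08525247931481793 -0.09799438610203583 0.09434130905326528
top post -1 (array([615.3, -12.2]), array([30.5, 18. ]), 7.32) 0.22465683344374449 -0.01 0.0205 -0.0895 -0.0715
top post 1 (array([594.4, 148. ]), array([29.9, 17.9]), 7.36) 0.22403382172283592 -0.0103 0.0195 0.072 0.09
top 121 [0.20127918 0.20323881 0.20522266] X [-0.00712458 -0.00495436 -0.00233091]
base (array([581.5,  65.6]), array([202.9, 190.1]), 7.27) -0.11983026259961337 0.08306266703133555 -0.09414593275979478 0.09609156345311326
```

```bash
cat > plan.py <<'E'
import sys
from m import *
from scipy.spatial.transform import Rotation as Ro
def st():
    s=state(); A=Ro.from_quat(s["tcp_rot"]).as_matrix(); yy=np.degrees(np.arctan2(A[1,1],A[0,1])); return s,np.array(s["ee_pos"]),A,yy
def plan(wps,ty=None,step=.045,g=1):
    "wps: world targets; ty: wanted tool y angle deg (turn spread over rows)"
    s,p,A,yy=st(); turn=0 if ty is None else np.radians(yy-ty); rows=[]
    print("at",p.round(4),"yang",round(yy,2),"F",s["contact_force"].round(1),"w",round(s["width"],3),"t",s["clock"],"q",s["q"].round(2))
    for w in wps:
        w=np.array(w); n=max(1,int(np.ceil(np.linalg.norm(w-p)/step)))
        for i in range(n):
            dy=np.clip(turn,-.145,.145); turn-=dy
            l=A.T@(w-p)/n*100; rows.append([g]+l.round(2).tolist()+[round(float(dy),3)])
            A=A@Ro.from_euler("z",dy).as_matrix()
        p=w
    print(rows,"left",round(turn,3))
E
python3 -c "
from plan import *
plan([[.42,.30,.27],[.46,.0,.27],[.456,-.2965,.16]],6.95)"
```

```text
at [0.1627 0.577  0.2305] yang 74.25 F [ 1.4  0.2 -0.2] w 1.0 t 0.1 q [ 1.3   0.31 -0.05  1.21  0.    1.57]
[[1, -3.59, -2.19, -0.44, 0.145], [1, -3.87, -1.65, -0.44, 0.145], [1, -4.06, -1.07, -0.44, 0.145], [1, -4.17, -0.47, -0.44, 0.145], [1, -4.2, 0.14, -0.44, 0.145], [1, -4.14, 0.74, -0.44, 0.145], [1, -3.98, 1.33, -0.44, 0.145], [1, -3.75, 1.89, -0.44, 0.145], [1, -3.44, 2.42, -0.44, 0.015], [1, -4.32, 0.05, 0.01, 0.0], [1, -4.32, 0.05, 0.01, 0.0], [1, -4.32, 0.05, 0.01, 0.0], [1, -4.32, 0.05, 0.01, 0.0], [1, -4.32, 0.05, 0.01, 0.0], [1, -4.32, 0.05, 0.01, 0.0], [1, -4.32, 0.05, 0.01, 0.0], [1, -3.67, -0.5, 1.38, 0.0], [1, -3.67, -0.5, 1.38, 0.0], [1, -3.67, -0.5, 1.38, 0.0], [1, -3.67, -0.5, 1.38, 0.0], [1, -3.67, -0.5, 1.38, 0.0], [1, -3.67, -0.5, 1.38, 0.0], [1, -3.67, -0.5, 1.38, 0.0], [1, -3.67, -0.5, 1.38, 0.0]] left 0.0
```

Request:
send_rows:
  steps:
    - [[1,-3.6,-2.2,-0.4,0.145],[1,-3.9,-1.6,-0.4,0.145],[1,-4.1,-1.1,-0.4,0.145],[1,-4.2,-0.5,-0.4,0.145],[1,-4.2,0.1,-0.4,0.145]]

```text
clock: 0.6
ee_pos: [0.3069, 0.4211, 0.2511]
tcp_rot: [0.482, 0.876, -0.0, 0.0]
contact_force: [0.7, 0.1, 0.5]
width: 0.999
grip_force: 0.0
```

Request:
send_rows:
  steps:
    - [[1,-4.1,0.7,-0.4,0.145],[1,-4.0,1.3,-0.4,0.145],[1,-3.8,1.9,-0.4,0.145],[1,-3.4,2.4,-0.4,0.015],[1,-4.3,0,0,0]]

```text
clock: 1.1
ee_pos: [0.4277, 0.2558, 0.2673]
tcp_rot: [0.663, 0.748, 0.001, 0.0]
contact_force: [1.1, -0.5, 0.5]
width: 0.999
grip_force: 0.0
```

Request:
send_rows:
  steps:
    - [[1,-4.3,0,0,0],[1,-4.3,0,0,0],[1,-4.3,0,0,0],[1,-4.3,0,0,0],[1,-4.3,0,0,0]]

```text
clock: 1.6
ee_pos: [0.4506, 0.0413, 0.2671]
tcp_rot: [0.663, 0.749, -0.0, -0.0]
contact_force: [0.7, 0.6, 0.0]
width: 0.999
grip_force: 0.0
```

```bash
python3 -c "
from plan import *
plan([[.456,-.2965,.16],[.456,-.2965,.045]],6.95)"
```

```text
at [0.4506 0.0413 0.2671] yang 6.94 F [0.7 0.6 0. ] w 0.999 t 1.6 q [ 0.09  0.02 -0.31  1.23 -0.    1.54]
[[1, -4.2, -0.44, 1.34, -0.0], [1, -4.2, -0.44, 1.34, 0.0], [1, -4.2, -0.44, 1.34, 0.0], [1, -4.2, -0.44, 1.34, 0.0], [1, -4.2, -0.44, 1.34, 0.0], [1, -4.2, -0.44, 1.34, 0.0], [1, -4.2, -0.44, 1.34, 0.0], [1, -4.2, -0.44, 1.34, 0.0], [1, -0.0, 0.0, 3.83, 0.0], [1, -0.0, 0.0, 3.83, 0.0], [1, -0.0, 0.0, 3.83, 0.0]] left 0.0
```

Request:
send_rows:
  steps:
    - [[0.5,-4.2,-0.4,1.3,0],[0.5,-4.2,-0.4,1.3,0],[0.5,-4.2,-0.5,1.3,0],[0.5,-4.2,-0.5,1.3,0],[0.5,-4.2,-0.5,1.3,0]]

```text
clock: 2.1
ee_pos: [0.4529, -0.1699, 0.2016]
tcp_rot: [0.663, 0.749, 0.0, -0.0]
contact_force: [1.0, 0.2, 0.1]
width: 0.496
grip_force: 0.0
```

Request:
send_rows:
  steps:
    - [[0.5,-4.2,-0.4,1.3,0],[0.5,-4.2,-0.4,1.3,0],[0.5,-4.2,-0.4,1.3,0],[0.5,0,0,0,0],[0.5,0,0,0,0]]

```text
clock: 2.6
ee_pos: [0.4559, -0.295, 0.1623]
tcp_rot: [0.664, 0.748, 0.0, -0.001]
contact_force: [0.5, -0.6, 0.4]
width: 0.498
grip_force: 0.0
```

```bash
python3 -c "
from plan import *
plan([[.456,-.2965,.041]],6.95,g=.5)
snap('c')"
```

```text
at [ 0.4559 -0.295   0.1623] yang 6.82 F [ 0.5 -0.6  0.4] w 0.498 t 2.6 q [-0.57  0.25 -0.3   1.03  0.    0.88]
[[0.5, -0.06, 0.0, 4.04, -0.002], [0.5, -0.06, 0.0, 4.04, 0.0], [0.5, -0.06, 0.0, 4.04, 0.0]] left 0.0
```

View pics/c_side.png

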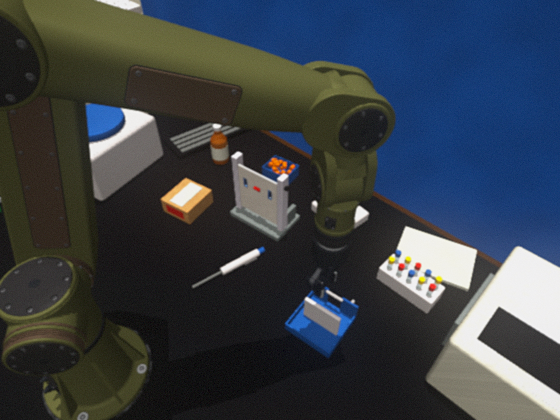

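The gripper stands above the tray divider: fingers at about (320,275), divider at (322,310), both clear.

Request:
send_rows:
  steps:
    - [[0.5,-0.1,0,4,0],[0.5,0,0,4,0],[0.5,0,0,3,0],[0.5,0,0,1.1,0],[0.5,0,0,0,0]]

```text
clock: 3.2
ee_pos: [0.4562, -0.2941, 0.0415]
tcp_rot: [0.662, 0.749, -0.0, -0.001]
contact_force: [-0.0, 0.4, -0.5]
width: 0.498
grip_force: 0.0
```

Request:
send_rows:
  steps:
    - [[0,0,0,0,0],[0,0,0,0,0],[0,0,0,0,0],[0,0,0,0,0],[0,0,0,0,0]]
  grip_force: 80

```text
clock: 3.7
ee_pos: [0.4583, -0.2965, 0.0444]
tcp_rot: [0.663, 0.749, 0.0, 0.002]
contact_force: [-1.1, 2.0, 6.9]
width: 0.104
grip_force: 79.3
```

Request:
send_rows:
  steps:
    - [[0,0,0,-2,0],[0,0,0,-3,0],[0,0,0,-4,0],[0,0,0,-4,0],[0,0,0,-3,0]]

```text
clock: 4.2
ee_pos: [0.4573, -0.2961, 0.2055]
tcp_rot: [0.663, 0.749, 0.0, 0.001]
contact_force: [0.9, -0.1, -3.4]
width: 0.102
grip_force: 78.6
```

```bash
python3 - <<'E'
from plan import *
snap("d"); s,p,A,y=st(); print(p,y,s["contact_force"],s["moment"],s["width"])
for n in("top","side"):
    q=np.load(f"d_{n}_p.npy").astype(int); d=np.load(f"d_{n}.npy"); W=world(n,d); r,b=q[...,0],q[...,2]
    z0=p[2]-.041
    k=(d>0)&(b>r+40)&(abs(W[...,0]-.46)<.12)&(abs(W[...,1]+.29)<.12)&(W[...,2]>.05)
    low=k&(W[...,2]<z0+.035); print(n,k.sum(),rect(W[low]),np.percentile(W[low][:,2],[2,50,98]))
a=cv2.imread("pics/d_side.png")[200:400,220:420]; o=cv2.imread("pics/d_top.png")[200:350,300:450]
cv2.imwrite("pics/d.png",np.hstack([cv2.resize(a,(400,400)),cv2.resize(o,(400,400))]))
E
```

```text
[ 0.45950128 -0.29746011  0.20761958] 6.923538417041379 [ 0.75989474 -0.71149183 -3.2315072 ] [-0.10809662 -0.00944709  0.00176083] 0.1056647998122189
top 1705 (array([ 458. , -296.9]), array([130.4, 131.2]), 6.94) [0.16613619 0.17043408 0.19222971]
side 2270 (array([ 457.6, -296.4]), array([132.5, 131.8]), 6.82) [0.16155145 0.16577481 0.19382105]
```

View pics/d.png

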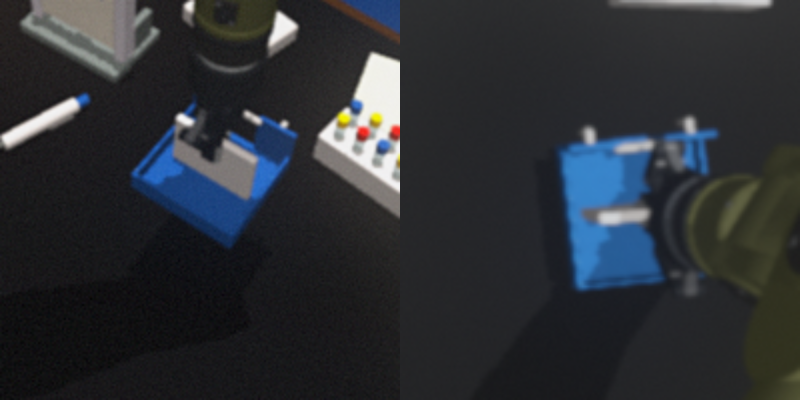

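Tray held level and square in the gripper (side-crop tray at (215,170), top-crop at (640,215)).

```bash
python3 -c "
from plan import *
plan([[.4922,.0535,.1425]],7.3,g=0)"
```

```text
at [ 0.4595 -0.2975  0.2076] yang 6.92 F [ 0.8 -0.7 -3.2] w 0.106 t 4.3 q [-0.57  0.22 -0.23  1.12  0.    0.88]
[[0, 4.31, 0.93, 0.8, -0.007], [0, 4.3, 0.96, 0.8, 0.0], [0, 4.3, 0.96, 0.8, 0.0], [0, 4.3, 0.96, 0.8, 0.0], [0, 4.3, 0.96, 0.8, 0.0], [0, 4.3, 0.96, 0.8, 0.0], [0, 4.3, 0.96, 0.8, 0.0], [0, 4.3, 0.96, 0.8, 0.0]] left 0.0
```

Request:
send_rows:
  steps:
    - [[0,3,0.7,0.5,-0.007],[0,4.3,0.9,0.8,0],[0,4.3,1,0.8,0],[0,4.3,1,0.8,0],[0,4.3,1,0.8,0]]

```text
clock: 4.8
ee_pos: [0.4759, -0.0878, 0.1639]
tcp_rot: [0.661, 0.751, -0.0, -0.001]
contact_force: [1.7, 0.5, -4.4]
width: 0.102
grip_force: 78.5
```

Request:
send_rows:
  steps:
    - [[0,4.3,1,0.8,0],[0,4.3,1,0.8,0],[0,3.5,0.8,0.8,0],[0,2,0.2,0.3,0],[0,0,0,0,0]]

```text
clock: 5.3
ee_pos: [0.4872, 0.0565, 0.1365]
tcp_rot: [0.659, 0.752, -0.001, -0.001]
contact_force: [-0.3, -0.2, -4.1]
width: 0.107
grip_force: 78.5
```

```bash
python3 - <<'E'
from plan import *
plan([[.4922,.0535,.1425]],7.3,g=0)
snap("e")
a=cv2.imread("pics/e_side.png")[130:270,200:340]; o=cv2.imread("pics/e_top.png")[190:290,200:300]
v=np.zeros((500,800,3),np.uint8); v[:,:500]=cv2.resize(a,(500,500),interpolation=cv2.INTER_CUBIC); v[:300,500:]=cv2.resize(o,(300,300),interpolation=cv2.INTER_CUBIC)
cv2.imwrite("pics/e.png",v)
E
```

```text
at [0.4872 0.0565 0.1365] yang 7.56 F [-0.3 -0.2 -4.1] w 0.107 t 5.3 q [ 0.11  0.17 -0.45  0.95  0.    1.55]
[[0, -0.36, 0.45, -0.6, 0.004]] left 0.0
```

View pics/e.png

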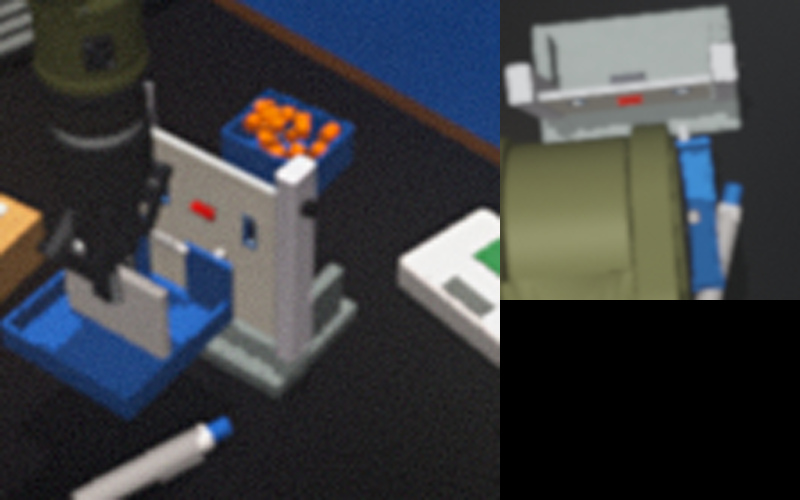

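The side crop shows the right slot at (250,230), the red catch at (203,210) and the tray's right back plate at (210,270), just in front of the panel and below the slot.

```bash
cat > fit.py <<'E'
from plan import *
from st import hit,ray
yaw=np.radians(7.3); ex=np.array([np.cos(yaw),np.sin(yaw),0]); ey=np.array([-np.sin(yaw),np.cos(yaw),0]); E=np.stack([ex,ey,[0,0,1]])
def look(tag,N=3):
    s,p,A,y=st(); print("tcp",(E@p).round(4),"yang",round(y,2))
    for n in("side","top"):
        ims=[camera(n) for _ in range(N)]; q=np.mean([i[0] for i in ims],0); d=np.median([i[1] for i in ims],0); S=world(n,d)@E.T
        cv2.imwrite(f"pics/{tag}_{n}.png",q[:,:,::-1].astype(np.uint8)); np.save(f"{tag}_{n}_S.npy",S); np.save(f"{tag}_{n}_q.npy",q)
        r,g,b=q[...,0],q[...,1],q[...,2]; X,Y,Z=S[...,0],S[...,1],S[...,2]
        f=(d>0)&(abs(X-.6)<.012)&(abs(Y+.0095)<.065)&(Z>.08)&(Z<.19)&(r>90)&(abs(r-b)<40); xf=np.median(X[f]); print(n,"panel front",f.sum(),xf.round(4),"slope",np.polyfit(Y[f],X[f],1)[0].round(4), "Zslope",np.polyfit(Z[f],X[f],1)[0].round(3))
        near=(d>0)&(abs(X-.595)<.03)&(abs(Y+.0095)<.07)&(Z>.1)&(Z<.2)
        m=near&(r>g+60)&(r>b+60)
        V,U=np.nonzero(m); h=E@hit(n,(U.mean(),V.mean()),(xf-.005)*ex,ex); print("red",m.sum(),h.round(4),"depth",S[m].mean(0).round(4))
        m=(near&(b>r+15)&(X>xf-.01)).astype(np.uint8); k,L,T,C=cv2.connectedComponentsWithStats(m)
        for i in range(1,k):
            if T[i,4]>8: print("slot",T[i],(E@hit(n,C[i],xf*ex,ex)).round(4),"bot",(E@hit(n,(C[i,0],T[i,1]+T[i,3]-.5),xf*ex,ex)).round(4))
        t=(d>0)&(b>r+40)&(abs(Y+.0095)<.085)&(X<p@ex+.075)&(X>p@ex-.08)&(Z>.085)
        print("tray blue",t.sum(),"Z pct",np.percentile(Z[t],[1,50,98,99.5]).round(4),"lat",np.percentile(Y[t],[.5,99.5]).round(4),"X",np.percentile(X[t],[.5,99.5]).round(4))
        pl=t&(X>p@ex+.055)&(Z>p[2]+.0); print("plate",pl.sum(),np.percentile(Z[pl],[50,90,98]).round(4) if pl.sum() else "", "lat",Y[pl].min() if pl.sum() else "")
        fl=t&(abs(X-p@ex)<.045)&(Z<p[2]-.025); print("floor Z",np.median(Z[fl]) if fl.sum() else "")
        h=(d>0)&(X>p@ex+.0675)&(X<xf-.006)&(Z>p[2]-.02)&(Z<p[2]+.03)&(abs(Y+.0545)<.02); print("tab",h.sum(),np.percentile(Y[h],[5,50,95]).round(4) if h.sum() else "",np.percentile(X[h],[95]).round(4) if h.sum() else "",np.percentile(Z[h],[50,90]).round(4) if h.sum() else "")
E
python3 -c "
from fit import *
look('f')"
```

```text
tcp [ 0.4907 -0.0083  0.1374] yang 7.4
side panel front 636 0.5991 slope -0.0013 Zslope -0.002
red 27 [ 0.5941 -0.0098  0.1487] depth [ 0.5953 -0.0087  0.1471]
slot [268 190   4  10  23] [ 0.5991 -0.0522  0.142 ] bot [ 0.5991 -0.0519  0.1236]
tray blue 1402 Z pct [0.0933 0.0999 0.5609 0.6358] lat [-0.0759  0.0542] X [0.4255 0.5551]
plate 66 [0.149  0.1545 0.1554] lat -0.07496481961683166
floor Z 0.09657214165047714
tab 7 [-0.0574 -0.0562 -0.0539] [0.5708] [0.1473 0.1488]
top panel front 201 0.5967 slope -0.0008 Zslope 0.029
red 23 [ 0.5917 -0.0112  0.1667] depth [ 0.5931 -0.0103  0.1514]
tray blue 436 Z pct [0.0947 0.0985 0.601  0.6147] lat [-0.0737 -0.0499] X [0.4266 0.5542]
plate 23 [0.1556 0.1574 0.1585] lat -0.07364820658892077
floor Z 0.09785245406173364
tab 10 [-0.0568 -0.0543 -0.0514] [0.5668] [0.1493 0.1509]
```

```bash
python3 - <<'E'
from fit import *
m=camera_model("side");K=np.array(m["mtx"]);R=np.array(m["R"]);t=np.array(m["t"])
q=np.load("f_side_q.npy").astype(np.float32)
def prof(name,x,lat,zs):
    P=np.array([[x,lat,z] for z in zs])@E; c=(P@R.T+t)@K.T; uv=(c[:,:2]/c[:,2:]).astype(np.float32)
    s=cv2.remap(q,uv[:,:1],uv[:,1:],cv2.INTER_CUBIC)[:,0]
    print(name); print(*[f"{z*1000:.0f}:{a[0]:.0f},{a[1]:.0f},{a[2]:.0f}" for z,a in zip(zs,s)])
zs=np.arange(.114,.178,.002)
for l in(-.0545,-.052): prof(f"slot {l}",.599,l,zs)
prof("panel",.599,-.065,zs)
prof("red",.594,-.0095,zs)
prof("top",.599,-.03,np.arange(.19,.214,.002))
E
```

```text
slot -0.0545
114:140,131,123 116:141,133,123 118:140,133,122 120:137,130,121 122:134,126,120 124:122,118,120 126:108,110,120 128:95,105,124 130:90,106,133 132:90,109,138 134:97,116,140 136:88,102,123 138:66,76,95 140:42,48,66 142:30,38,54 144:23,31,49 146:25,33,52 148:28,35,54 150:30,38,54 152:33,41,56 154:35,42,58 156:46,54,71 158:59,68,86 160:84,91,104 162:104,107,114 164:127,124,122 166:137,130,123 168:144,135,124 170:144,135,125 172:143,135,124 174:142,134,123 176:141,133,123
slot -0.052
114:139,130,122 116:141,133,123 118:141,133,124 120:140,132,122 122:133,127,120 124:124,121,119 126:110,113,120 128:97,107,124 130:86,101,128 132:85,104,130 134:77,96,121 136:60,75,101 138:41,53,80 140:31,43,69 142:27,40,66 144:26,39,66 146:28,42,69 148:30,43,68 150:33,46,69 152:35,48,70 154:43,55,76 156:51,64,86 158:69,79,100 160:85,92,108 162:108,111,118 164:124,123,123 166:139,133,126 168:141,134,126 170:143,135,124 172:142,134,122 174:142,133,122 176:142,133,123
panel
114:139,132,122 116:139,131,122 118:139,131,122 120:139,132,122 122:139,132,121 124:138,131,121 126:138,130,120 128:138,130,12
[... 370 characters left out ...]
176:137,131,121
red
114:141,132,119 116:140,132,119 118:139,131,120 120:139,131,121 122:139,131,122 124:139,131,122 126:139,131,122 128:138,131,121 130:137,131,121 132:138,133,123 134:137,129,119 136:133,123,113 138:135,105,97 140:141,87,80 142:157,61,58 144:174,41,39 146:190,25,24 148:198,20,18 150:199,24,22 152:192,33,30 154:179,56,53 156:167,79,74 158:151,105,98 160:142,117,109 162:136,129,120 164:138,131,121 166:137,132,122 168:136,130,121 170:135,129,120 172:135,129,118 174:136,129,119 176:136,129,120
top
190:134,126,115 192:139,131,120 194:146,137,127 196:167,160,152 198:190,186,179 200:211,210,205 202:214,214,213 204:192,196,200 206:149,157,167 208:93,103,122 210:47,59,85 212:28,42,73
```

Request:
send_rows:
  steps:
    - [[0,0,0,-0.8,0],[0,0,1.2,0,0],[0,0,1,0,0],[0,0,0,0,0],[0,0,0,0,0]]

```text
clock: 6.2
ee_pos: [0.5107, 0.057, 0.146]
tcp_rot: [0.66, 0.751, -0.0, -0.0]
contact_force: [-0.2, 0.1, -3.5]
width: 0.1
grip_force: 78.5
```

```bash
python3 - <<'E'
from fit import *
look('g')
print(st()[0]["contact_force"],st()[0]["moment"])
a=cv2.imread("pics/g_side.png")[140:240,210:310]; o=cv2.imread("pics/g_top.png")[190:290,200:300]
v=np.zeros((500,800,3),np.uint8); v[:,:500]=cv2.resize(a,(500,500),interpolation=cv2.INTER_CUBIC); v[:300,500:]=cv2.resize(o,(300,300),interpolation=cv2.INTER_CUBIC)
cv2.imwrite("pics/g.png",v)
E
```

```text
tcp [ 0.5138 -0.0084  0.146 ] yang 7.34
side panel front 442 0.5991 slope -0.0018 Zslope -0.0
red 26 [ 0.5941 -0.0095  0.1489] depth [ 0.5953 -0.0085  0.1474]
slot [268 190   3   6  10] [ 0.5991 -0.0514  0.1523] bot [ 0.5991 -0.0512  0.1392]
tray blue 1348 Z pct [0.102  0.1083 0.528  0.623 ] lat [-0.0749  0.0543] X [0.4479 0.5779]
plate 68 [0.1574 0.163  0.1637] lat -0.07424660901494651
floor Z 0.10496645917739182
tab 5 [-0.0566 -0.056  -0.0517] [0.5891] [0.1559 0.1585]
top panel front 60 0.5968 slope 0.2035 Zslope 0.051
red 0 [nan nan nan] depth [nan nan nan]
tray blue 456 Z pct [0.1027 0.1064 0.5512 0.6198] lat [-0.0727 -0.0467] X [0.4475 0.5762]
plate 23 [0.1628 0.1644 0.1651] lat -0.07109744926811791
floor Z 0.10533824349864732
tab 6 [-0.0544 -0.053  -0.0514] [0.588] [0.1573 0.1582]
[-0.37800375 -0.34896667 -4.32736744] [-0.00621456  0.01824316 -0.00417561]fit.py:13: RuntimeWarning: Mean of empty slice.
  V,U=np.nonzero(m); h=E@hit(n,(U.mean(),V.mean()),(xf-.005)*ex,ex); print("red",m.sum(),h.round(4),"depth",S[m].mean(0).round(4))
  ret = ret.dtype.type(ret / rcount)
  ret = um.true_divide(
```

View pics/g.png

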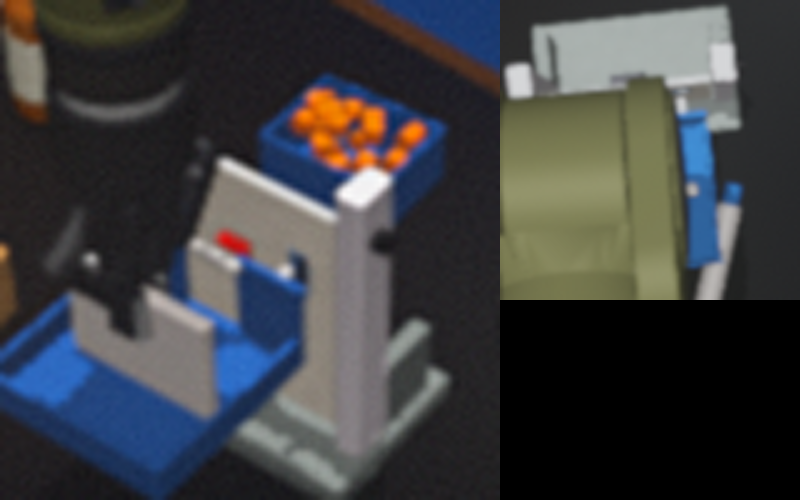

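The side crop shows the right tab at (288,270), just in front of the right slot at (298,265), so the height looks right. I'll advance gently.

Request:
send_rows:
  steps:
    - [[0,0,0.4,0,0],[0,0,0.3,0,0],[0,0,0.2,0,0],[0,0,0.2,0,0],[0,0,0,0,0]]

```text
clock: 7.0
ee_pos: [0.5218, 0.0584, 0.1463]
tcp_rot: [0.66, 0.751, 0.0, 0.0]
contact_force: [0.4, 0.1, -3.5]
width: 0.104
grip_force: 78.6
```

Request:
send_rows:
  steps:
    - [[0,0,0.2,0,0],[0,0,0.2,0,0],[0,0,0,0,0]]

```text
clock: 7.3
ee_pos: [0.5258, 0.0589, 0.1463]
tcp_rot: [0.66, 0.751, 0.0, 0.0]
contact_force: [0.3, -0.4, -3.1]
width: 0.106
grip_force: 78.5
```

Request:
send_rows:
  steps:
    - [[0,0,0.2,0,0],[0,0,0.1,0,0],[0,0,0,0,0]]

```text
clock: 7.6
ee_pos: [0.5286, 0.0593, 0.1462]
tcp_rot: [0.66, 0.751, 0.0, 0.0]
contact_force: [0.7, -0.2, -3.9]
width: 0.1
grip_force: 78.5
```

Request:
send_rows:
  steps:
    - [[0,0,0.1,0,0],[0,0,0.1,0,0],[0,0,0,0,0]]

```text
clock: 7.9
ee_pos: [0.53, 0.0594, 0.1462]
tcp_rot: [0.66, 0.751, -0.0, -0.0]
contact_force: [-1.6, -0.1, -3.5]
width: 0.104
grip_force: 78.6
```

Request:
send_rows:
  steps:
    - [[0,0,0.1,0,0],[0,0,0,0,0]]

```text
clock: 8.1
ee_pos: [0.53, 0.0594, 0.1461]
tcp_rot: [0.66, 0.751, -0.001, -0.001]
contact_force: [-6.6, -1.2, 0.2]
width: 0.104
grip_force: 79.0
```

Request:
send_rows:
  steps:
    - [[0,0,-0.2,0,0],[0,0,0,0.3,0],[0,0,0,0.2,0],[0,0,0,0,0]]

```text
clock: 8.5
ee_pos: [0.5294, 0.0594, 0.1409]
tcp_rot: [0.66, 0.751, -0.0, -0.0]
contact_force: [-0.4, -0.4, -4.1]
width: 0.101
grip_force: 78.5
```

Request:
send_rows:
  steps:
    - [[0,0,0,0.2,0],[0,0,0,0.2,0],[0,0,0,0,0]]

```text
clock: 8.8
ee_pos: [0.5279, 0.0592, 0.1371]
tcp_rot: [0.66, 0.751, -0.001, -0.001]
contact_force: [-6.9, -0.4, 1.1]
width: 0.107
grip_force: 79.3
```

Request:
send_rows:
  steps:
    - [[0,0,0,0.2,0],[0,0,0,0.1,0],[0,0,0,0,0]]

```text
clock: 9.1
ee_pos: [0.5279, 0.0592, 0.1339]
tcp_rot: [0.66, 0.751, -0.001, -0.001]
contact_force: [-6.0, -1.3, -1.4]
width: 0.099
grip_force: 79.0
```

Request:
send_rows:
  steps:
    - [[0,0,0,0.2,0],[0,0,0,0.1,0],[0,0,0,0,0]]

```text
clock: 9.4
ee_pos: [0.528, 0.0592, 0.1306]
tcp_rot: [0.66, 0.751, -0.001, -0.001]
contact_force: [-4.8, -1.6, -3.7]
width: 0.104
grip_force: 78.6
```

Request:
send_rows:
  steps:
    - [[0,0,0,0.2,0],[0,0,0,0.1,0],[0,0,0,0,0]]

```text
clock: 9.7
ee_pos: [0.5284, 0.0593, 0.1275]
tcp_rot: [0.66, 0.751, -0.001, -0.001]
contact_force: [-3.6, -0.6, -8.3]
width: 0.108
grip_force: 78.0
```

Request:
send_rows:
  steps:
    - [[0,0,0,0.1,0],[0,0,0,0.1,0],[0,0,0,0,0]]

```text
clock: 10.0
ee_pos: [0.5292, 0.0594, 0.1263]
tcp_rot: [0.66, 0.751, -0.0, -0.0]
contact_force: [-5.4, -0.3, -4.7]
width: 0.102
grip_force: 78.4
```

Request:
send_rows:
  steps:
    - [[0,0,0,0.1,0],[0,0,0,0,0]]

```text
clock: 10.2
ee_pos: [0.5292, 0.0594, 0.1259]
tcp_rot: [0.66, 0.751, -0.0, 0.0]
contact_force: [-6.5, -1.2, 0.2]
width: 0.102
grip_force: 79.3
```

Request:
send_rows:
  steps:
    - [[0,0,0,0.1,0],[0,0,0,0,0]]

```text
clock: 10.4
ee_pos: [0.5293, 0.0594, 0.1256]
tcp_rot: [0.66, 0.751, 0.0, 0.0]
contact_force: [-9.6, -0.5, 5.7]
width: 0.101
grip_force: 79.9
```

```bash
python3 - <<'E'
from fit import *
look('h')
s=st()[0];print(s["contact_force"],s["moment"])
E
```

```text
tcp [ 0.5325 -0.0084  0.1256] yang 7.33
side panel front 350 0.599 slope -0.0191 Zslope 0.007
red 24 [ 0.594  -0.01    0.1497] depth [ 0.5911 -0.0124  0.1532]
slot [249 191   3   7  15] [0.599  0.0184 0.1057] bot [0.599  0.0192 0.0906]
slot [262 190  13  20 166] [ 0.599  -0.0487  0.1202] bot [ 0.599  -0.048   0.0798]
tray blue 826 Z pct [0.0851 0.0994 0.5869 0.6282] lat [-0.0752  0.0551] X [0.4669 0.5961]
plate 62 [0.136  0.1431 0.144 ] lat -0.07186701758190207
floor Z 0.08757644310985271
tab 0   
top panel front 18 0.5968 slope 0.0244 Zslope -0.01
red 0 [nan nan nan] depth [nan nan nan]
slot [259 219  10   6  43] [ 0.5968 -0.0628  0.0937] bot [ 0.5968 -0.0605 -0.0116]
tray blue 277 Z pct [0.085  0.0874 0.5956 0.6075] lat [-0.0729 -0.0415] X [0.4666 0.5959]
plate 21 [0.1429 0.1439 0.1448] lat -0.0729426435108564
floor Z 0.08605567600532354
tab 0   
[-9.25642621 -0.37641407  4.99749668] [-0.27231346  1.45798156  0.03675922]fit.py:13: RuntimeWarning: Mean of empty slice.
  V,U=np.nonzero(m); h=E@hit(n,(U.mean(),V.mean()),(xf-.005)*ex,ex); print("red",m.sum(),h.round(4),"depth",S[m].mean(0).round(4))
  ret = ret.dtype.type(ret / rcount)
  ret = um.true_divide(
```

Request:
send_rows:
  steps:
    - [[0,0,-0.1,0,0],[0,0,0,0.1,0],[0,0,0,0,0]]

```text
clock: 11.0
ee_pos: [0.5293, 0.0594, 0.1253]
tcp_rot: [0.66, 0.751, 0.001, 0.001]
contact_force: [-9.9, -0.4, 8.7]
width: 0.099
grip_force: 80.3
```

Request:
send_rows:
  steps:
    - [[0,0,0,-0.1,0],[0.45,0,0,0,0],[0.45,0,0,0,0],[0.45,0,0,0,0],[0.45,0,0,0,0]]
  grip_force: 20

```text
clock: 11.5
ee_pos: [0.5293, 0.0594, 0.1247]
tcp_rot: [0.66, 0.751, 0.001, 0.001]
contact_force: [-0.2, 0.4, -0.2]
width: 0.445
grip_force: 0.0
```

```bash
python3 - 2>/dev/null <<'E'
from fit import *
look('i')
s=st()[0];print(s["contact_force"],s["moment"],s["width"])
S=np.load("i_side_S.npy");q=np.load("i_side_q.npy");X,Y,Z=[S[...,k] for k in range(3)]
t=(q[...,2]>q[...,0]+40)&(X>.46)&(X<.51)&(Y>-.072)&(Y<.05)&(Z>.07)&(Z<.093)
for lo in(.475,.485,.495,.505):
    k=t&(abs(X-lo)<.005); print(lo,k.sum(),np.median(Z[k]).round(4))
E
```

```text
tcp [ 0.5326 -0.0083  0.1247] yang 7.34
side panel front 330 0.5991 slope -0.0141 Zslope 0.005
red 19 [ 0.5941 -0.0122  0.1489] depth [ 0.5933 -0.0129  0.1498]
slot [261 190  14  20 160] [ 0.5991 -0.0477  0.1191] bot [ 0.5991 -0.047   0.0792]
tray blue 647 Z pct [0.0851 0.0997 0.5951 0.6303] lat [-0.0755  0.0544] X [0.4671 0.5952]
plate 64 [0.1371 0.143  0.144 ] lat -0.0723936094375466
floor Z 0.09226780892761217
tab 0   
top panel front 25 0.5967 slope 0.0038 Zslope 0.003
red 0 [nan nan nan] depth [nan nan nan]
slot [259 220   9   5  35] [ 0.5967 -0.0628  0.0832] bot [ 0.5967 -0.0608 -0.011 ]
tray blue 175 Z pct [0.0851 0.1021 0.5997 0.6053] lat [-0.0729 -0.045 ] X [0.4664 0.5936]
plate 19 [0.1432 0.1445 0.1449] lat -0.07266118358615264
floor Z 0.08565154397741259
tab 0   
[-0.66514659  0.22561515  0.23724183] [0.00103285 0.04910412 0.04309488] 0.44646624936488877
0.475 7 0.081
0.485 55 0.0801
0.495 101 0.08
0.505 95 0.0808
```

Request:
send_rows:
  steps:
    - [[0.45,0,0,-2,0],[0.45,0,0,-3,0],[0.45,0,0,-4,0],[0.45,0,0,-4,0],[0.45,0,-2,-2,0]]

```text
clock: 12.3
ee_pos: [0.5113, 0.057, 0.2777]
tcp_rot: [0.66, 0.751, 0.002, 0.002]
contact_force: [0.7, 0.1, -0.1]
width: 0.448
grip_force: 0.0
```

Request:
send_rows:
  steps:
    - [[0.45,3,-3,0,0],[0.45,4.5,-1,0,0],[0.45,4.5,0,0,0],[0.45,4.5,0,0,0],[0.45,4.5,0,0,0]]

```text
clock: 12.8
ee_pos: [0.4416, 0.2615, 0.2746]
tcp_rot: [0.661, 0.751, 0.0, 0.0]
contact_force: [1.5, -0.6, 0.3]
width: 0.446
grip_force: 0.0
```

```bash
python3 - 2>/dev/null <<'E'
from fit import *
p=st()[1]; print(p)
for n in("side","top"):
    ims=[camera(n) for _ in range(3)]; q=np.mean([i[0] for i in ims],0); d=np.median([i[1] for i in ims],0); S=world(n,d)@E.T
    cv2.imwrite(f"pics/j_{n}.png",q[:,:,::-1].astype(np.uint8)); np.save(f"j_{n}_S.npy",S);np.save(f"j_{n}_q.npy",q)
    X,Y,Z=[S[...,k] for k in range(3)]; r,g,b=q[...,0],q[...,1],q[...,2]
    t=(d>0)&(b>r+40)&(X>.45)&(X<.605)&(abs(Y+.0085)<.08)&(Z>.06)&(Z<.16)
    fl=t&(X>.475)&(X<.59)&(abs(Y+.0085)<.058)&(Z<.1)
    A=np.c_[X[fl],Y[fl],np.ones(fl.sum())]; c=np.linalg.lstsq(A,Z[fl],rcond=None)[0]; print(n,"floor",fl.sum(),"pitch dz/dx",c[0].round(3),"roll",c[1].round(3),"z at x'.5335",c[0]*.5335-c[1]*.0085+c[2])
    pl=t&(X>.585)&(Z>.12); print("plates",pl.sum(),np.percentile(Z[pl],[50,90,98]).round(4), "L",np.percentile(Z[pl&(Y>0)],[90,98]),"R",np.percentile(Z[pl&(Y<-.02)],[90,98]),"x",np.percentile(X[pl],[50,95]).round(4))
    print(rect(S[t&(Z<.115)]))
a=cv2.imread("pics/j_side.png")[140:250,200:310]; o=cv2.imread("pics/j_top.png")[190:290,200:300]
v=np.zeros((500,800,3),np.uint8); v[:,:500]=cv2.resize(a,(500,500),interpolation=cv2.INTER_CUBIC); v[:300,500:]=cv2.resize(o,(300,300),interpolation=cv2.INTER_CUBIC)
cv2.imwrite("pics/j.png",v)
E
```

```text
[0.44159682 0.2615419  0.27463573]
side floor 541 pitch dz/dx 0.043 roll -0.004 z at x'.5335 0.08186470943858537
plates 136 [0.1348 0.1423 0.1434] L [0.14237901 0.14382685] R [0.14224766 0.14316388] x [0.5921 0.5947]
(array([532.3,  -3.5]), array([131.3, 144.5]), 0.46)
top floor 1637 pitch dz/dx 0.043 roll 0.001 z at x'.5335 0.0828521288531387
plates 85 [0.1429 0.1446 0.1454] L [0.1443077  0.14519434] R [0.14491277 0.14580449] x [0.5913 0.5951]
(array([529.9,  -4.7]), array([136.4, 128.2]), 89.97)
```

View pics/j.png

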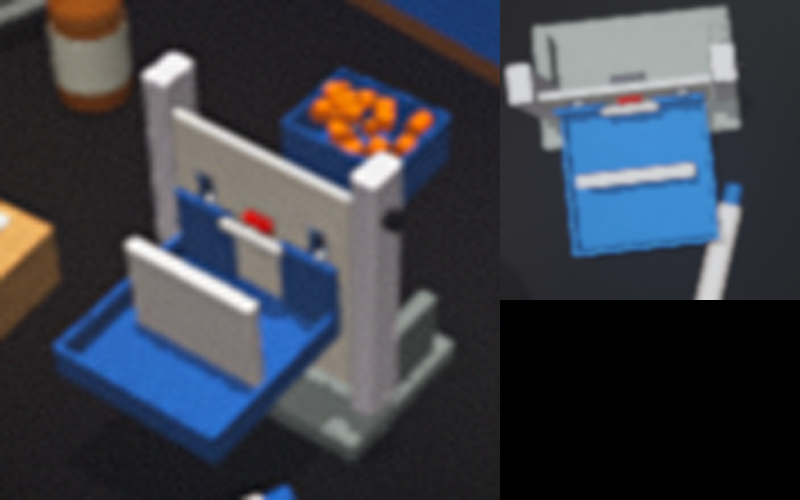

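The side crop shows the tray hanging on the panel, level side to side. The red roller sits above the bar at (258,222), and both tabs are in their slots at (317,242) and (205,185). I'll check the seating once, from the neck and slot profile.

```bash
python3 - 2>/dev/null <<'E'
from fit import *
m=camera_model("side");K=np.array(m["mtx"]);R=np.array(m["R"]);t=np.array(m["t"])
q=np.load("j_side_q.npy").astype(np.float32); f=np.load("a_side_p.npy").astype(np.float32)
zs=np.arange(.124,.170,.002)
for l in(-.0555,-.0535,.0355,.0375):
    P=np.array([[.599,l,z] for z in zs])@E; c=(P@R.T+t)@K.T; uv=(c[:,:2]/c[:,2:]).astype(np.float32)
    for nm,im in(("before",f),("now",q)): print(l,nm,*[f"{z*1000:.0f}:{a.mean():.0f}" for z,a in zip(zs,cv2.remap(im,uv[:,:1],uv[:,1:],cv2.INTER_CUBIC)[:,0])])
S=np.load("j_side_S.npy"); r,g,b=q[...,0],q[...,1],q[...,2]
red=(r>g+60)&(r>b+60)&(abs(S[...,0]-.595)<.03)&(abs(S[...,1]+.0095)<.03); V,U=np.nonzero(red); print("red",red.sum(),(E@hit("side",(U.mean(),V.mean()),.594*ex,ex)).round(4))
w=(q.min(-1)>150)&(abs(S[...,0]-.59)<.015)&(abs(S[...,1]+.0085)<.025)&(S[...,2]<.16); print("bar",w.sum(),S[w].mean(0).round(4),S[w][:,2].max())
E
```

```text
-0.0555 before 124:122 126:112 128:105 130:108 132:115 134:122 136:115 138:91 140:63 142:47 144:39 146:38 148:42 150:45 152:48 154:49 156:59 158:75 160:94 162:110 164:124 166:130 168:134 170:134
-0.0555 now 124:57 126:61 128:69 130:75 132:87 134:102 136:122 138:144 140:157 142:155 144:134 146:104 148:69 150:51 152:42 154:45 156:58 158:70 160:89 162:107 164:124 166:132 168:136 170:134
-0.0535 before 124:120 126:112 128:109 130:110 132:113 134:113 136:94 138:68 140:48 142:41 144:38 146:42 148:44 150:45 152:45 154:47 156:60 158:78 160:95 162:109 164:122 166:129 168:133 170:133
-0.0535 now 124:58 126:61 128:68 130:76 132:92 134:108 136:130 138:143 140:145 142:133 144:106 146:75 148:50 150:42 152:39 154:48 156:58 158:72 160:91 162:110 164:125 166:133 168:135 170:133
0.0355 before 124:119 126:115 128:115 130:121 132:128 134:117 136:94 138:68 140:51 142:42 144:44 146:44 148:44 150:46 152:47 154:52 156:58 158:75 160:95 162:113 164:121 166:126 168:126 170:126
0.0355 now 124:57 126:63 128:69 130:79 132:89 134:106 136:120 138:138 140:150 142:139 144:112 146:80 148:61 150:47 152:47 154:51 156:61 158:76 160:92 162:111 164:123 166:129 168:129 170:129
0.0375 before 124:122 126:121 128:120 130:124 132:118 134:102 136:79 138:62 140:49 142:44 144:44 146:46 148:49 150:48 152:49 154:49 156:60 158:78 160:98 162:111 164:122 166:126 168:129 170:130
0.0375 now 124:58 126:61 128:69 130:78 132:91 134:103 136:115 138:127 140:125 142:107 144:80 146:62 148:50 150:46 152:49 154:52 156:64 158:78 160:97 162:111 164:123 166:127 168:130 170:130
red 25 [ 0.594  -0.0099  0.1494]
bar 33 [ 0.5876 -0.0091  0.141 ] 0.14355026138343902
```

```bash
python3 -c "
from cell import *
print(close_job())"
```

```text
the job is handed in; nothing more can be done
None
```

The tray is hooked through both slots, past the roller catch and released. It stopped firmly at about 12 N, level side to side with its front sagging about 0.04 rad. The image measurements could not rule out it being 1–2 mm short of home, and the job is handed in.

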